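Tidy the pharmacy test counter

ROBOT

A 6-joint arm with a two-finger parallel gripper is mounted at the origin on the work surface. World frame = base frame: x ahead of the robot, y to its left, z up, the work surface at z = 0. Lengths are in m, angles in rad, forces in N, time in s.
With the tool pointing down it reaches from about 0.35 to 0.875 m from the base axis. Payload 15.5 kg.
Tool frame: the origin (TCP) lies midway between the tips of the shut fingers; the grasp point (between the pads) lies 19 mm behind it (env.grasp_offset is the distance from the TCP to the grasp point, in m); z points along the fingers, y is the line along which they close (so a half turn about z gives the same grasp; the last joint's range is limited). The gripper opens to 85 mm and grips with 20 to 120 N. Pads are 22 mm wide; open, the fingers measure 114 mm over their backs; the gripper's body (76 mm by 85 mm) begins 54 mm behind the grasp point. The pads swing forward as they close: fully open they stand 13 mm farther back than shut.
Start: joints at [-1.391, 0.494, 1.345, -0, 1.302, -0.096], TCP at [0.17, -0.602, 0.231] pointing down, gripper open.
Joint ranges: [-2.91, 2.91], [-0.82, 2.16], [0.22, 2.67], [-1.22, 4.37], [0.12, 2.79], [-3.08, 3.08]. Speed limits (rad/s): [1.89, 1.89, 2.57, 3.01, 3.01, 3.01].

INTERFACE

Orientations are given as a unit quaternion [x, y, z, w].
In Python, from workcell import env, fingers, inverse_kinematics, optics, order gives the robot as it stands. Calls block until the motion is done:
- env.movep(position, orientation): joint-space move of the TCP to a pose.
- env.move_linear(position, rot=None, vel=0.15): straight line of the TCP; rot=None keeps the orientation; vel is the mean speed in m/s.
- env.movej(angles): joint-space move.
- fingers.grip(opening, grasp_force=None): finger opening in m; grasp_force is the grip in N (None keeps the last); returns when the fingers have stopped.
- env.dwell(seconds).
- inverse_kinematics(position, orientation): joint angles nearest the present ones, or None.
- optics.camera(name): name is "side" or "top"; returns a dict with "frame" (480x640x3 uint8, blue, green, red), "K" (3x3 intrinsics, pixels), "dist_coeffs" ([k1, k2, p1, p2, k3] as OpenCV has them; the pictures are not rectified), "cam_to_world" (4x4, takes a point from camera to world coordinates). Camera axes: x right, y up, looking along -z (the intrinsics and any distortion apply to the point x, -y, -z); pixel columns grow to the right and rows downward; lengths in m; the calibration is good to about 2 mm. A picture is of the moment at which its call begins. There is no depth.
A pose or a line that the arm cannot do raises env.PlanningError and nothing moves.
- order.job_done(): hands the job in; it is judged then, once.
Readings, each from a call of its own:
- env.get_time_s(): time.
- env.get_joint_pos(): joint angles.
- env.get_qd(): joint speeds.
- env.get_joint_efforts(): joint torques, N m.
- env.get_tcp_pos(): TCP position.
- env.get_ee_rot(): TCP orientation.
- env.get_force(): force on the tool from outside, world axes, zero at the start.
- env.get_torque(): the same for the moment, N m.
- env.get_gripper_width(): finger opening in m.
- env.get_gripper_force(): force on a finger pad.
Only numpy, scipy, OpenCV 4.12 (cv2) and the standard library are available. Lean on these libraries where they do the work, as an engineer would, in place of code of your own. Each camera call takes 0.05 s, during which the arm holds its last target. There are 200 camera calls.

TASK

Clear up the test counter: stand each medicine carton in the tray of its own colour and each test-strip vial in the holder that matches its cap, and lay the counting spatula in its pocket in the black shadow tray. Cartons and vials end upright, everything flat on the floor of its place, and no vial may fall over on the way.

Things in the scene. Friction and masses are not known exactly. Their poses are not given: they have to be found in the camera images.
- red_carton: Red medicine carton with a white band, standing on its long narrow side: 90 mm long (its x axis), 40 mm wide (y), 45 mm tall, about 80 g. Origin: centre of its underside, z up. The two ends are alike for this job.
- green_carton: Green medicine carton with a white band, standing on its long narrow side: 90 mm long (its x axis), 40 mm wide (y), 45 mm tall, about 80 g. Origin: centre of its underside, z up. The two ends are alike for this job.
- blue_vial: Blue-capped test-strip vial, a white tube standing upright with a blue cap, 30 mm across and 70 mm tall overall (the cap, equally wide, is the top 18 mm), about 40 g. Origin: centre of its underside, z up.
- yellow_vial: Yellow-capped test-strip vial, a white tube standing upright with a yellow cap, 30 mm across and 70 mm tall overall (the cap, equally wide, is the top 18 mm), about 40 g. Origin: centre of its underside, z up.
- spatula: Tablet-counting spatula lying flat, 160 mm long, 45 g: orange handle with a black sleeve, 14 mm wide and tall, from x = -80 to +35 mm; flat steel blade, 44 mm wide, 4 mm thick, from x = +35 to +80 mm. Origin: midway along its length on the underside, within 3 mm of its centre of mass (grip here, across y); x points to the blade, z up.
- red_tray: Fixed low open tray of red plastic, outside 120 mm (its x) by 72 mm (y) and 18 mm tall, walls 4 mm and floor 4 mm thick, so the inside is 112 by 64 mm: a carton fits with its length along the tray's length, either way round. Origin: centre of its underside, on the table, z up.
- green_tray: Fixed low open tray of green plastic, outside 120 mm (its x) by 72 mm (y) and 18 mm tall, walls 4 mm and floor 4 mm thick, so the inside is 112 by 64 mm: a carton fits with its length along the tray's length, either way round. Origin: centre of its underside, on the table, z up.
- blue_holder: Fixed square holder of blue plastic, 70 by 70 mm, 22 mm tall, with one round well in its middle, 48 mm across and 18 mm deep (well floor 4 mm above the table). Origin: centre of its underside, below the well's centre, z up.
- yellow_holder: Fixed square holder of yellow plastic, 70 by 70 mm, 22 mm tall, with one round well in its middle, 48 mm across and 18 mm deep (well floor 4 mm above the table). Origin: centre of its underside, below the well's centre, z up.
- shadow_tray: Fixed black tray with white-floored pocket, 190 (x) by 100 (y) mm, 13 tall; pocket floor 3 mm up. Pocket = spatula outline plus 8 mm all round: channel 28 wide, x -88 to +27; blade bay 60 wide, x +27 to +88; finger recess x -20 to +20, 84 wide in y, equally deep. Spatula fits one way: origin over origin, x along x. Origin: centre of underside; x to the blade bay, z up.

How it is judged:
By the outcome, as a careful person would: the job done as asked, in the order asked, and still so for the second after the job is handed in, with the robot touching nothing.
It also fails if it takes over 120 s, if anything falls off the work surface, if the arm or the gripper's body presses on something with over 40 N, if the wrist force passes 120 N, or if a joint passes its speed limit or range.

## Working session

There is one attempt and no reset: what is moved stays moved. The work goes in short steps, each a Python script; the robot and the scene stay as the last script left them, time stands still between calls to the robot, and variables do not carry over. Pictures are saved under pics/ and viewed, at most 14 in all, crops included, and the job is handed in when it is done.

```bash
mkdir -p pics; ls; python3 - <<'E'
from workcell import env, fingers, optics
import cv2,numpy as np
for n in("top","side"):
    c=optics.camera(n); cv2.imwrite(f"pics/{n}0.png",c["frame"]); print(n,c["K"],c["dist_coeffs"],np.round(c["cam_to_world"],3))
print(env.get_time_s(),env.grasp_offset,env.get_ee_rot())
E
```

```text
pics
top [[616.52420588   0.         321.55583112]
 [  0.         616.52420588 245.83879794]
 [  0.           0.           1.        ]] [-0.16353817  0.          0.          0.          0.        ] [[-0.015  0.996 -0.083  0.443]
 [-1.    -0.014  0.018  0.005]
 [ 0.017  0.084  0.996  1.172]
 [ 0.     0.     0.     1.   ]]
side [[544.11478643   0.         322.11366121]
 [  0.         544.11478643 233.20103791]
 [  0.           0.           1.        ]] [0.04330984 0.         0.         0.         0.        ] [[ 0.974  0.144 -0.174  0.341]
 [-0.226  0.583 -0.78  -0.783]
 [-0.011  0.799  0.601  0.654]
 [ 0.     0.     0.     1.   ]]
0.1 0.0187 [ 9.90577689e-01  1.36950920e-01 -1.89964452e-05 -5.35860250e-04]
```

View pics/top0.png

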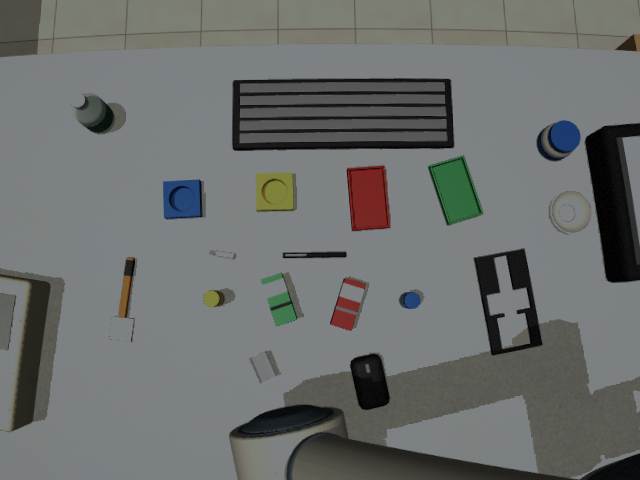

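View pics/side0.png

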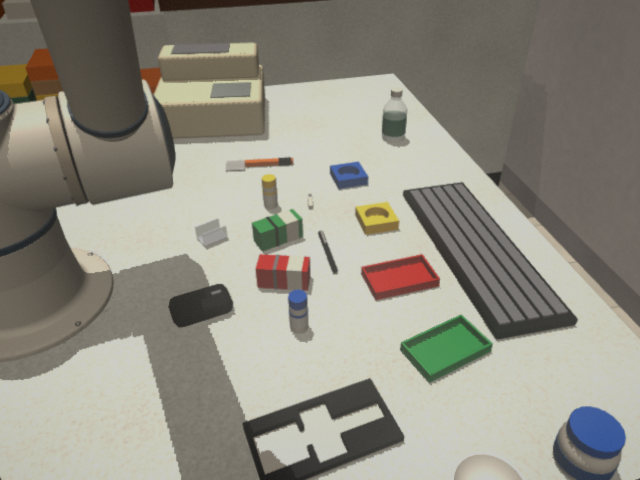

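Top view: trays and holders lie along row ~195, with blue (182,199), yellow (275,192), red (368,198) and green (455,190). The shadow tray is at (507,301) with its blade bay towards −x. Objects are the blue vial (411,300), yellow vial (213,298), red carton (348,304), green carton (280,300) and spatula (123,300), whose blade also points towards −x. The side view agrees. Next I fit the model silhouettes in each camera.

```bash
cat > see.py <<'E'
import cv2, numpy as np
from scipy.optimize import minimize
from workcell import optics
def project(c, P):
    T=np.linalg.inv(c["cam_to_world"]); F=np.diag([1,-1,-1.])
    R=F@T[:3,:3]; t=F@T[:3,3]
    return cv2.projectPoints(np.float64(P),cv2.Rodrigues(R)[0],t,c["K"],np.float64(c["dist_coeffs"]))[0][:,0]
def to_plane(c,px,z):
    u=cv2.undistortPoints(np.float64([[px]]),c["K"],np.float64(c["dist_coeffs"]))[0,0]
    M=c["cam_to_world"]; d=M[:3,:3]@[u[0],-u[1],-1]; o=M[:3,3]
    return o+d*(z-o[2])/d[2]
def box(x0,x1,y0,y1,z0,z1): return np.array([[x,y,z] for x in(x0,x1) for y in(y0,y1) for z in(z0,z1)])
def cyl(r,z0,z1): return np.array([[r*np.cos(a),r*np.sin(a),z] for a in np.linspace(0,2*np.pi,40) for z in(z0,z1)])
carton=box(-.045,.045,-.02,.02,0,.045); tray=box(-.06,.06,-.036,.036,0,.018); hold=box(-.035,.035,-.035,.035,0,.022)
cap=cyl(.015,.052,.07); shad=box(-.095,.095,-.05,.05,0,.013); handle=box(-.08,.035,-.007,.007,0,.014)
def colour(f,k):
    h,s,v=[a.astype(int) for a in cv2.split(cv2.cvtColor(f,cv2.COLOR_BGR2HSV))]
    if k=='black': return v<60
    hue={'red':(h<6)|(h>172),'green':(h>45)&(h<85),'blue':(h>100)&(h<130),'yellow':(h>20)&(h<35),'orange':(h>3)&(h<20)}[k]
    m=hue&(s>110)&(v>40)
    return m|((v<60)) if k=='orange' else m
#      model, colour, sets of approx px top / side, yaw guess deg
OB=dict(red_carton=(carton,'red',(348,304),(284,272),-15),green_carton=(carton,'green',(280,300),(278,230),15),
 blue_vial=(cap,'blue',(411,300),(298,300),None),yellow_vial=(cap,'yellow',(213,298),(269,183),None),
 spatula=(handle,'orange',(126,288),(268,161),175),
 red_tray=(tray,'red',(368,198),(400,276),3),green_tray=(tray,'green',(455,190),(446,347),20),
 blue_holder=(hold,'blue',(182,199),(349,175),0),yellow_holder=(hold,'yellow',(275,192),(377,217),0),
 shadow_tray=(shad,'black',(507,301),(323,430),188))
def pose(P,q): 
    c,s=np.cos(q[2]),np.sin(q[2]); return P@np.array([[c,-s,0],[s,c,0],[0,0,1]]).T+[q[0],q[1],q[3] if len(q)>3 else 0]
def fit(c,name,px,rad=60,z0=0,yaw=None,guess=None):
    P,k,_,_,y=OB[name]; y=y if yaw is None else yaw
    m=np.zeros((480,640),np.uint8); cv2.circle(m,tuple(map(int,px)),rad,1,-1)
    m=m*colour(c["frame"],k).astype(np.uint8)
    n,l,st,_=cv2.connectedComponentsWithStats(m); 
    m=np.isin(l,[i for i in range(1,n) if st[i,4]>25])
    # keep components near the seed: largest, plus any (carton parts)
    pts=np.argwhere(m)[:,::-1].astype(np.int32); hull=cv2.convexHull(pts)
    S=4; x,yy,w,h=cv2.boundingRect(hull); o=np.array([x-20,yy-20]); sz=((h+40)*S,(w+40)*S)
    # pixel-area hull: corners of the pixels
    cor=np.vstack([pts+np.array(d) for d in((-.5,-.5),(.5,-.5),(-.5,.5),(.5,.5))])
    ras=lambda p: cv2.fillConvexPoly(np.zeros(sz,np.uint8),np.round(((cv2.convexHull(np.float32(p))[:,0]-o+.5)*S)*16).astype(np.int32),1,shift=4)
    M=ras(cor)
    def cost(q):
        q=[q[0],q[1],q[2]/10 if y is not None else 0,z0]
        A=ras(project(c,pose(P,q))); return 1-(A&M).sum()/max((A|M).sum(),1)
    g=to_plane(c,px,z0+P[:,2].mean())[:2] if guess is None else guess
    best=min((minimize(cost,[*g,10*np.radians((y or 0)+d)],method='Nelder-Mead',options=dict(initial_simplex=[[*g,10*np.radians((y or 0)+d)]+np.array(e) for e in([0,0,0],[.015,0,0],[0,.015,0],[0,0,2.])],xatol=1e-4,fatol=1e-5)) for d in(0,12)),key=lambda r:r.fun)
    return best.x[0],best.x[1],np.degrees(best.x[2]/10) if y is not None else 0,1-best.fun
E
python3 - <<'E'
from see import *
T=optics.camera("top");S=optics.camera("side"); 
O=T["frame"].copy();O2=S["frame"].copy()
rad=dict(red_carton=(38,40),green_carton=(38,40),blue_vial=(18,22),yellow_vial=(18,22),spatula=(36,42),shadow_tray=(68,92),red_tray=(48,50),green_tray=(48,55))
for n,o in OB.items():
    r=rad.get(n,(35,30))
    a=fit(T,n,o[2],r[0])
    b=fit(S,n,o[3],r[1])
    print(n,"top",np.round(a,4),"side",np.round(b,4))
    for c,I,q in((T,O,a),(S,O2,a)):
        h=cv2.convexHull(np.float32(project(c,pose(o[0],[q[0],q[1],np.radians(q[2])])))); cv2.polylines(I,[np.round(h).astype(np.int32)],True,(255,0,255),1)
cv2.imwrite("pics/fit_top.png",O);cv2.imwrite("pics/fit_side.png",O2)
E
```

```text
red_carton top [  0.4305  -0.0622 -17.8602   0.9702] side [  0.4311  -0.0563 -12.8507   0.9292]
green_carton top [ 0.4409  0.0647 17.9711  0.9851] side [ 0.4327  0.1416 82.3929  0.3176]
blue_vial top [ 0.4354 -0.1742  0.      0.9339] side [ 0.4373 -0.156   0.      0.5449]
yellow_vial top [0.4437 0.183  0.     0.8796] side [0.4441 0.1928 0.     0.6809]
spatula top [  0.444    0.3616 171.8361   0.9425] side [  0.4444   0.3711 170.6911   0.5719]
red_tray top [ 0.6312 -0.1055  3.6832  0.9829] side [ 0.6341 -0.1018  3.3215  0.9485]
green_tray top [ 0.6454 -0.2759 16.4878  0.9817] side [ 0.6523 -0.2639 19.3173  0.7078]
blue_holder top [0.6341 0.2505 2.0146 0.9665] side [ 0.641   0.2793 -4.3546  0.6537]
yellow_holder top [0.6445 0.0722 1.4979 0.9794] side [ 0.6512  0.0927 -1.3424  0.7895]
shadow_tray top [  0.4287  -0.3724 188.9608   0.9819] side [  0.4286  -0.3684 189.7072   0.577 ]
```

```bash
python3 -c "
import cv2,numpy as np
a=cv2.imread('pics/fit_top.png')[140:370,90:560];cv2.imwrite('pics/ft.png',cv2.resize(a,None,fx=1.7,fy=1.7,interpolation=0))"
```

```text
(no output)
```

View pics/ft.png

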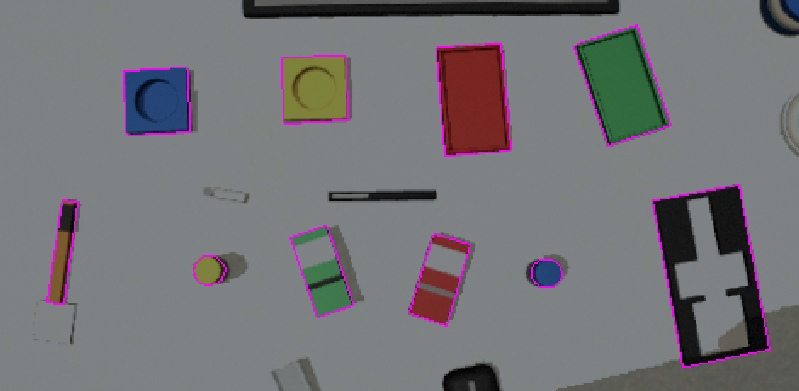

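View pics/fit_side.png

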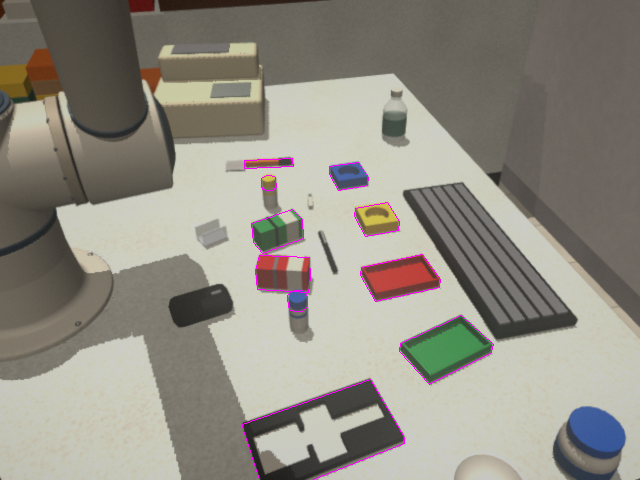

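The top fits score IoU 0.88–0.99, and their outlines land within about 1 px in the independent side view. Sizes and directions are consistent, so I start with the cartons.

```bash
cat > act.py <<'E'
import numpy as np
from workcell import env, fingers
from scipy.spatial.transform import Rotation as Rn
def rot(deg): 
    a=np.radians((deg+90)%180-90); return (Rn.from_euler('z',a)*Rn.from_euler('x',np.pi)).as_quat()
H=0.2
def pick(x,y,yaw,gz,wide,force):
    r=rot(yaw)
    p=env.get_tcp_pos()
    if p[2]<H-.005: env.move_linear([p[0],p[1],H])
    env.movep([x,y,H],r); fingers.grip(wide)
    env.move_linear([x,y,gz+.03],vel=.15); env.move_linear([x,y,gz],vel=.05)
    fingers.grip(0.0,force); print("grip",env.get_gripper_width(),env.get_gripper_force())
    env.move_linear([x,y,gz+.03],vel=.05); env.move_linear([x,y,H],vel=.15)
    print("lifted",env.get_gripper_width(),env.get_gripper_force(),env.get_time_s())
def place(x,y,yaw,gz,wide):
    r=rot(yaw)
    env.move_linear([x,y,H],rot=r,vel=.2); env.move_linear([x,y,gz+.035],vel=.15); f0=env.get_force()
    env.move_linear([x,y,gz+.001],vel=.03); print("dF",np.round(env.get_force()-f0,2))
    fingers.grip(wide); env.dwell(.2)
    env.move_linear([x,y,gz+.08],vel=.08); env.move_linear([x,y,H],vel=.2)
    print("done",env.get_time_s())
E
python3 - <<'E'
from act import *
from see import *
pick(.4305,-.0622,-17.9,.016,.062,30)
cv2.imwrite("pics/held.png",optics.camera("side")["frame"])
place(.6312,-.1055,3.7,.020,.058)
pick(.4409,.0647,18.0,.016,.062,30)
place(.6454,-.2759,16.5,.020,.058)
cv2.imwrite("pics/c_top.png",optics.camera("top")["frame"]);cv2.imwrite("pics/c_side.png",optics.camera("side")["frame"])
E
```

```text
grip 0.03933858765140754 30.8312326669693
lifted 0.03952841736089957 30.306111574172974 6.8833
dF [-1.23  1.31 -0.66]
done 12.8167
grip 0.039842523262269544 30.878271460533142
lifted 0.03929828640116414 30.279398560523987 18.2
dF [ 0.33 -0.48  0.16]
done 25.0417
```

View pics/c_side.png

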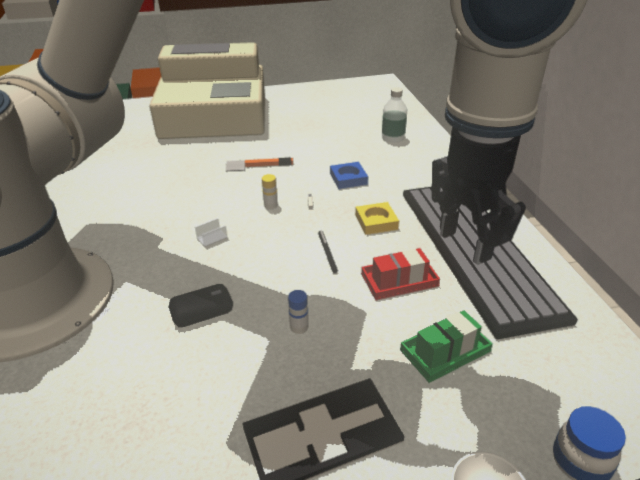

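The side view shows the red carton upright in the red tray (400,272) and the green carton upright in the green tray (447,343), both within the walls. Vials next.

```bash
python3 - <<'E'
from act import *
from see import *
pick(.4354,-.1742,0,.022,.055,25)
cv2.imwrite("pics/heldv.png",optics.camera("side")["frame"])
place(.6341,.2505,0,.026,.055)
pick(.4437,.183,0,.022,.055,25)
place(.6445,.0722,0,.026,.055)
env.movep([.444,.362,.2],rot(-8))
cv2.imwrite("pics/v_top.png",optics.camera("top")["frame"]);cv2.imwrite("pics/v_side.png",optics.camera("side")["frame"])
E
```

```text
grip 0.029199302143195424 24.44660894572735
lifted 0.029210893030081498 24.710087925195694 30.3833
dF [ 0.77 -1.08 -1.08]
done 37.6083
grip 0.02928735191305818 24.413659125566483
lifted 0.0292167969924097 24.714049324393272 42.75
dF [-1.2   0.96  1.06]
done 48.7333
```

View pics/v_side.png

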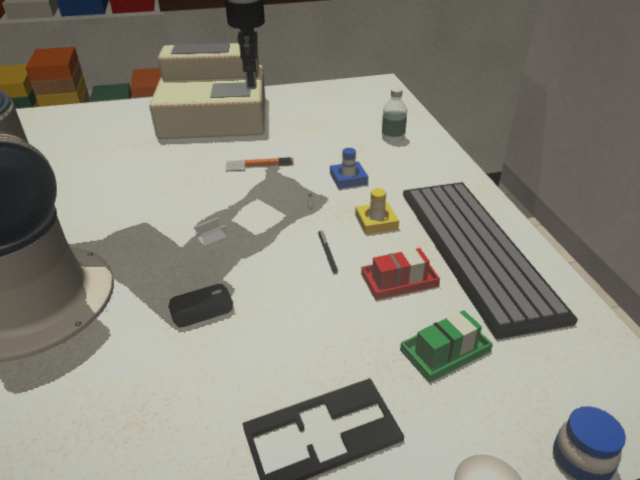

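Both vials stand upright in their matching holders, blue at (349,165) and yellow at (377,207). The spatula is last.

```bash
python3 - <<'E'
from act import *
from see import *
pick(.444,.3616,171.8,.003,.034,40)
w=env.get_gripper_width()
cv2.imwrite("pics/helds.png",optics.camera("side")["frame"])
if .011<w<.017:
    place(.4287,-.3724,189,.006,.034)
    env.movep([.45,-.05,.3],rot(0))
    cv2.imwrite("pics/s_top.png",optics.camera("top")["frame"])
    cv2.imwrite("pics/s_side.png",optics.camera("side")["frame"])
    a=cv2.imread("pics/s_side.png")[360:480,220:430]; cv2.imwrite("pics/s_c.png",cv2.resize(a,None,fx=3,fy=3))
E
```

```text
grip 0.012819623318241793 39.77297365665436
lifted 0.012974932839644399 39.0152907371521 55.0833
dF [ 0.46 -0.2  -0.14]
done 63.8333
```

View pics/s_c.png

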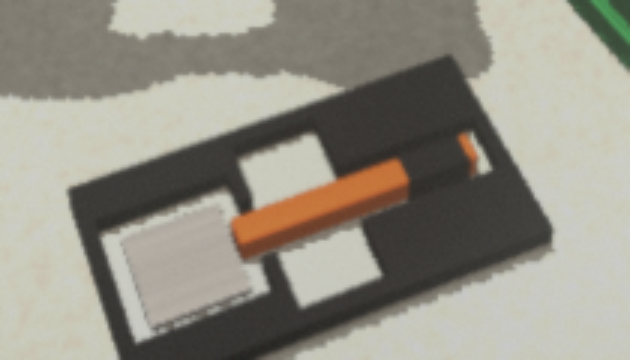

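View pics/s_top.png

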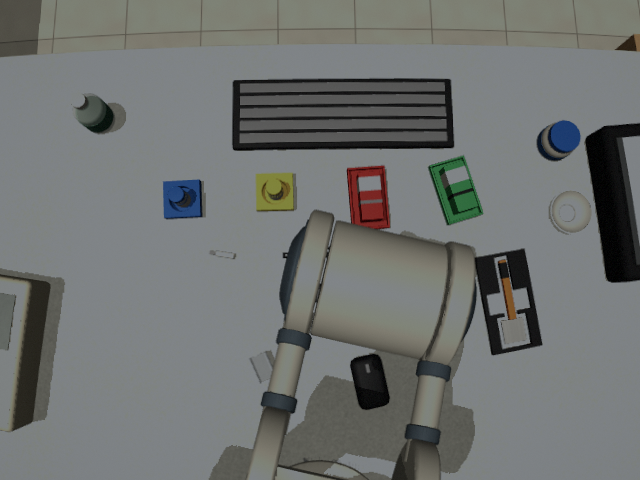

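The spatula lies flat in its pocket: blade in the bay at (515,331), handle in the channel up to (503,262). Cartons and vials look seated in both views. One numeric check of vial and carton seating, and then I hand in.

```bash
python3 - <<'E'
from see import *
T=optics.camera("top");S=optics.camera("side")
I=[T["frame"].copy(),S["frame"].copy()]
for P,x,y,w in((carton,.6312,-.1055,3.7),(carton,.6454,-.2759,16.5),(cap,.6341,.2505,0),(cap,.6445,.0722,0),(handle,.4287,-.3724,189)):
    for c,J in zip((T,S),I):
        z=.003 if P is handle else .004
        cv2.polylines(J,[np.round(cv2.convexHull(np.float32(project(c,pose(P,[x,y,np.radians(w),z]))))).astype(np.int32)],True,(255,0,255),1)
a=cv2.resize(I[0][150:350,150:550],(800,400),interpolation=0); cv2.imwrite("pics/fin_t.png",a)
cv2.imwrite("pics/fin_s.png",cv2.resize(I[1][130:480,230:510],None,fx=1.7,fy=1.7,interpolation=0))
E
```

```text
(no output)
```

View pics/fin_s.png

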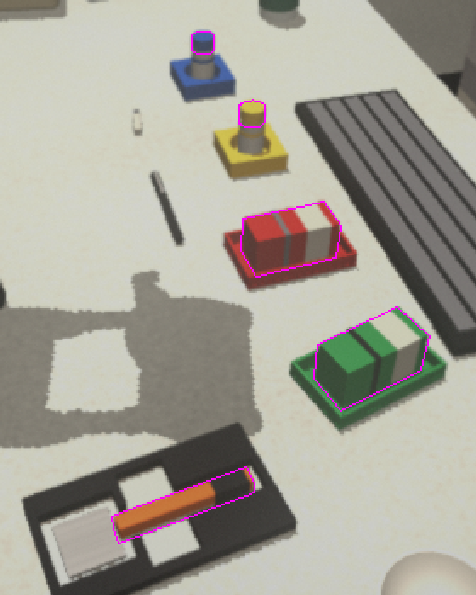

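View pics/fin_t.png

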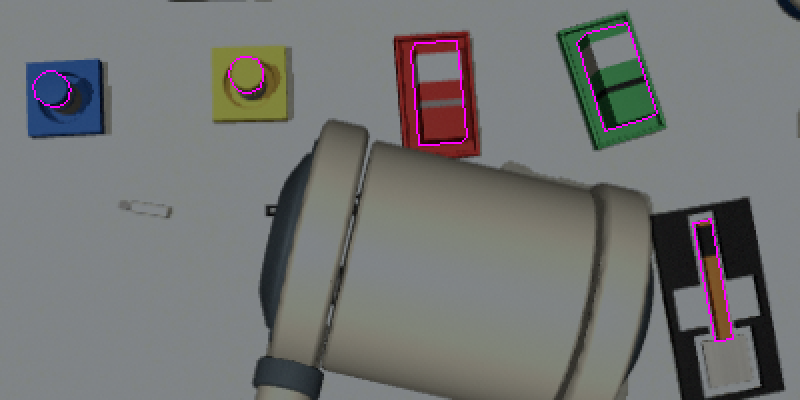

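In both views all five items match the model outlines for seated poses to about 1–2 px.

```bash
python3 -c "
from workcell import order
print(order.job_done())"
```

```text
the job is handed in; nothing more can be done
None
```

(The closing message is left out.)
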